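# Clip the measuring scoops on their rail in size order

## Robot

A 7-joint arm with a two-finger parallel gripper is mounted at the origin on the work surface. World frame = base frame: x ahead of the robot, y to its left, z up, the work surface at z = 0. Lengths are in m, angles in rad, forces in N, time in s.
With the tool pointing down it reaches from about 0.425 to 0.875 m from the base axis. Payload 4.7 kg.
Tool frame: the origin (TCP) lies on the centre line of the jaws, within the pads' length; the fingertips stand 14 mm ahead of it and the grasp point (between the pads) lies 5 mm behind it; z points along the fingers, y is the direction in which the jaws open and shut (so a half turn about z gives the same grasp; the last joint's range is limited). The gripper opens to 87 mm and grips with 3 to 60 N. Pads are 19 mm wide; open, the fingers measure 117 mm over their backs; the gripper's body (75 mm by 190 mm) begins 51 mm behind the grasp point.
Start: joints at [1.325, 0.321, -0.07, 1.45, 0.023, 1.371, -0.057], TCP at [0.167, -0.628, 0.237] pointing down, gripper open.
Joint ranges: [-2.86, 2.86], [-0.3, 2.09], [-1.38, 1.24], [0.06, 2.45], [-1.56, 4.7], [0.09, 2.05], [-2.69, 2.69]. Speed limits (rad/s): [2.57, 2.57, 3.14, 3.14, 3.14, 3.14, 3.14].

## Interface

Orientations are given as a rotation vector (axis times angle).
In Python, from bench import ctrl gives the robot as it stands. The module is installed in compiled form; this text tells all that it offers.
- The arm moves only by the tool step_arm, never from a script. Its argument "plan" is a list of rows, each a list of 3 entries, a list of its own where there are three numbers: the turn, a rotation vector about the tool's x, y, z in rad, then the shift along the tool's x, y, z in m, then the closure in counts, from 0 (fully open) to 255 (shut). In form: [[[rx, ry, rz], [x, y, z], hand], ...]. A call has exactly 10 rows; each row is the pose to reach, as a shift and turn from the pose commanded when the call began, along the tool's axes at that moment; what a row does not reach only later rows make up. A row lasts 1/8 s, in which the tool goes at most 62.5 mm and 10.7 degrees, less where a joint would pass 70% of its speed; a pose out of reach is approached as far as the arm can. A call with a gripper value outside its range is refused whole. The fingers move at their own pace and stop on an object; "squeeze" is the grip in N (left out, the last holds). Time passes only in rows, so rows that repeat a pose let the fingers close, or fill a call up. It gives the time, the measured TCP pose, the force and the opening at its end, in the units of the state.
- ctrl.get_state(): the state, without advancing time (a new reading comes with each control period).
- ctrl.get_image(name): name is "scene" or "top" or "wrist"; returns the picture (400x640x3 uint8, red, green, blue); there is no depth.
- ctrl.calibration(name): a dict with "fov_y" (degrees; the focal length in pixels is half the picture's height over the tangent of half this angle, whatever the lens; pixels are square), "cx", "cy" (the principal point, pixels), "rvec" (rotation vector, rad) and "tvec" (3), from world to camera coordinates, as OpenCV has them. Camera axes: x right, y down, z forward; pixel columns grow to the right and rows downward; lengths in m; the calibration is good to about 2 mm. A picture is of the moment at which its call begins: read the wrist's pose just before it. calibration takes no time and is no camera call; for the wrist camera it gives the pose at the moment of the call.
- ctrl.close_job(): hands the job in, once; it reports no verdict.
Trained networks look in the newest picture that a camera, given by its name, has taken for a name from the list of things; names that differ only in an ending like _2 or _b are one class to them, and where a whole thing is asked for, a point or a joint stands for the part that bears it (a point fixed in the world has none). Each returns a list of dicts, best first, with "score" (0 to 1); they miss things now and then, are a little off and sometimes report something else, mostly with a low value. They report only what shows in the picture. A call takes as long as a camera call. They do not tell look-alikes from the thing itself.
- ctrl.cut_out(camera, label): "pixels" (400x640 bool, what is visible of it) and "rect" ([left, top, width, height] in pixels, round what is visible of it).
The state is a dict: "time": time; "joint_positions": joint angles; "qd": joint speeds; "joint_torque": joint torques, N m; "position": TCP position; "tool_rot": TCP orientation; "ft_force": force on the tool from outside, world axes, zero at the start; "torque": the same for the moment, N m; "grip_width": opening from 0.0 (shut) to 1.0 (fully open).
Only numpy, scipy, OpenCV 4.12 (cv2) and the standard library are available. Lean on these libraries where they do the work, as an engineer would, in place of code of your own. Each camera call takes 0.05 s, during which the arm holds its last target.

## Task

The largest and the smallest measuring scoop are already clipped on the two ends of the rail. Pick up the two loose scoops and click them down into the two empty places between, so that all four sit fully home in the clips, upright, in order of cup size from one end to the other.

Things in the scene. Friction and masses are not known exactly. Their poses are not given: they have to be found in the camera images.
- rail: Fixed clip rail: wooden base 90 (x) by 300 (y) by 8 mm, origin under its centre, on the table, z up. Four places at y = -112.5, -37.5, 37.5, 112.5 mm, each a pair of steel spring clips at x = -34 and 34 mm (10 mm long in x, top 58 mm high) on low cross bars; they hold a handle along x. Between the two clips 56 mm are free for fingers, down to the 8 mm base. Clipped cups lie on the +x side.
- place_left (a point): Empty inner place on the rail's +y side: where the handle's middle is when fully home, 33 mm above the table. The jaws' mouth is 27 mm wide and centres the handle; pressing down with 5 to 15 N springs them apart (up to 9 mm each) and they snap over it. A handle only lying on the jaws is over 45 mm high. 17 mm of play along the rail's x; either way round is fine. Axes as the rail's.
- place_right (a point): The other empty inner place, on the rail's -y side, 75 mm from place_left and alike; its point too lies on the axis of a handle fully home, 33 mm above the table, midway between the place's two clips.
- scoop_1: Smallest measuring scoop, steel cup 26 mm wide and 22 mm high, 52 g. Already clicked into an end place of the rail, either end. Wooden handle 14 mm square along x, free from -56 to 56 mm; origin on its axis midway. Cup on the +x end (wall from 56 mm), its bottom 14 mm below the axis; z up, out of its mouth. A heel on the -x end (-68 to -56 mm) also reaches 14 mm below the axis.
- scoop_2: Second smallest scoop, steel cup 38 mm wide and 28 mm high, about 64 g. Lies loose, upright and level on the table, handle axis 14 mm above it. Wooden handle 14 mm square along x, free from -56 to 56 mm; origin on its axis midway. Cup on the +x end (wall from 56 mm), its bottom 14 mm below the axis; z up, out of its mouth. A heel on the -x end (-68 to -56 mm) also reaches 14 mm below the axis.
- scoop_3: Second largest scoop, steel cup 50 mm wide and 34 mm high, about 76 g. Lies loose, upright and level on the table, handle axis 14 mm above it. Wooden handle 14 mm square along x, free from -56 to 56 mm; origin on its axis midway. Cup on the +x end (wall from 56 mm), its bottom 14 mm below the axis; z up, out of its mouth. A heel on the -x end (-68 to -56 mm) also reaches 14 mm below the axis.
- scoop_4: Largest scoop, steel cup 62 mm wide and 40 mm high, 88 g. At the opposite end from the smallest. Already clicked into an end place of the rail, either end. Wooden handle 14 mm square along x, free from -56 to 56 mm; origin on its axis midway. Cup on the +x end (wall from 56 mm), its bottom 14 mm below the axis; z up, out of its mouth. A heel on the -x end (-68 to -56 mm) also reaches 14 mm below the axis.
Things that resemble listed ones, but are neither listed nor needed, are in the scene too. What is shaped like the scoop_3 but purple or yellow is not meant.

How it is judged:
At the end, for the whole second after the job is handed in: All four scoops clipped in the rail in cup-size order (either direction), at rest: handle axis 33 mm above the table within 4 mm, within 10 mm of its place across (rail y) and 20 mm along (rail x), aligned with the rail's x axis and upright within 10 degrees ((((y of scoop_1 in the frame of rail between -0.1225 and -0.1025 m and x of scoop_1 in the frame of rail between -0.02 and 0.02 m and z of scoop_1 in the frame of rail between 0.029 and 0.037 m and angle between the x axis of scoop_1 and the x axis of rail, either way round below 0.175 rad and angle between scoop_1's own z axis and vertical below 0.175 rad and linear speed of scoop_1 below 0.02 m/s) and (y of scoop_2 in the frame of rail between -0.0475 and -0.0275 m and x of scoop_2 in the frame of rail between -0.02 and 0.02 m and z of scoop_2 in the frame of rail between 0.029 and 0.037 m and angle between the x axis of scoop_2 and the x axis of rail, either way round below 0.175 rad and angle between scoop_2's own z axis and vertical below 0.175 rad and linear speed of scoop_2 below 0.02 m/s) and (y of scoop_3 in the frame of rail between 0.0275 and 0.0475 m and x of scoop_3 in the frame of rail between -0.02 and 0.02 m and z of scoop_3 in the frame of rail between 0.029 and 0.037 m and angle between the x axis of scoop_3 and the x axis of rail, either way round below 0.175 rad and angle between scoop_3's own z axis and vertical below 0.175 rad and linear speed of scoop_3 below 0.02 m/s) and (y of scoop_4 in the frame of rail between 0.1025 and 0.1225 m and x of scoop_4 in the frame of rail between -0.02 and 0.02 m and z of scoop_4 in the frame of rail between 0.029 and 0.037 m and angle between the x axis of scoop_4 and the x axis of rail, either way round below 0.175 rad and angle between scoop_4's own z axis and vertical below 0.175 rad and linear speed of scoop_4 below 0.02 m/s)) or ((y of scoop_1 in the frame of rail between 0.1025 and 0.1225 m and x of scoop_1 in the frame of rail between -0.02 and 0.02 m and z of scoop_1 in the frame of rail between 0.029 and 0.037 m and angle between the x axis of scoop_1 and the x axis of rail, either way round below 0.175 rad and angle between scoop_1's own z axis and vertical below 0.175 rad and linear speed of scoop_1 below 0.02 m/s) and (y of scoop_2 in the frame of rail between 0.0275 and 0.0475 m and x of scoop_2 in the frame of rail between -0.02 and 0.02 m and z of scoop_2 in the frame of rail between 0.029 and 0.037 m and angle between the x axis of scoop_2 and the x axis of rail, either way round below 0.175 rad and angle between scoop_2's own z axis and vertical below 0.175 rad and linear speed of scoop_2 below 0.02 m/s) and (y of scoop_3 in the frame of rail between -0.0475 and -0.0275 m and x of scoop_3 in the frame of rail between -0.02 and 0.02 m and z of scoop_3 in the frame of rail between 0.029 and 0.037 m and angle between the x axis of scoop_3 and the x axis of rail, either way round below 0.175 rad and angle between scoop_3's own z axis and vertical below 0.175 rad and linear speed of scoop_3 below 0.02 m/s) and (y of scoop_4 in the frame of rail between -0.1225 and -0.1025 m and x of scoop_4 in the frame of rail between -0.02 and 0.02 m and z of scoop_4 in the frame of rail between 0.029 and 0.037 m and angle between the x axis of scoop_4 and the x axis of rail, either way round below 0.175 rad and angle between scoop_4's own z axis and vertical below 0.175 rad and linear speed of scoop_4 below 0.02 m/s)))); the robot touches nothing.
It also fails if it takes over 54 s, if anything falls off the work surface, if the arm or the gripper's body presses on something with over 40 N, if the wrist force passes 120 N, or if a joint passes its speed limit or range.

## Working session

There is one attempt and no reset: what is moved stays moved. The work goes in short steps, Python scripts to look and compute and a tool call to move; the robot and the scene stay as the last step left them, time stands still between calls to the robot, and variables do not carry over. Pictures are saved under pics/ and viewed, and the job is handed in when it is done.

Besides the shell and the picture viewer there is one more tool, called after "Call:" by a JSON object that holds its "op" and its "data". step_arm: Moves the arm, as the interface text tells. Its arguments: {"type":"object","properties":{"plan":{"type":"array"},"squeeze":{"type":"number"}},"required":["plan"]}

```bash
mkdir -p pics
python3 - <<'E'
from bench import ctrl
import cv2
print(ctrl.get_state())
for n in ("scene","top","wrist"):
    im=ctrl.get_image(n); cv2.imwrite(f"pics/{n}0.png",im[:,:,::-1]); print(n,ctrl.calibration(n))
E
```

```text
{'time': 0.0, 'joint_positions': array([ 1.32511221,  0.32179907, -0.07009681,  1.45165202,  0.02261161,
        1.37078798, -0.0568626 ]), 'qd': array([ 4.21286993e-04, -6.04442900e-05,  7.86984664e-04,  2.06977292e-04,
       -1.83619460e-03,  8.54194069e-04, -6.23083680e-04]), 'joint_torque': array([ 7.66321159e-05, -4.91289783e+01, -4.04128879e-01, -3.12522411e+01,
       -6.40806416e-02,  4.39082785e-02,  2.06692084e-04]), 'position': array([ 0.16679139, -0.62770432,  0.23548865]), 'tool_rot': array([-3.11329928e+00, -4.06811226e-01,  5.40393511e-04]), 'ft_force': array([-0.28364261,  0.2968046 , -0.79038094]), 'torque': array([-0.01280389,  0.04361356,  0.00734139]), 'grip_width': 1.0050239908057048}
scene {'fov_y': 46.43717611067978, 'cx': 318.45520719349116, 'cy': 195.724049374553, 'rvec': array([ 1.43203102,  2.09196661, -0.93491823]), 'tvec': array([ 0.20353281, -0.30464869,  1.64560535])}
top {'fov_y': 42.644391633269166, 'cx': 320.01205988291224, 'cy': 189.80250804630094, 'rvec': array([ 2.21631528, -2.16105663,  0.09479369]), 'tvec': array([-0.00436619,  0.51972489,  1.23681727])}
wrist {'fov_y': 68.50410985656104, 'cx': 316.85900223088794, 'cy': 200.23763658114405, 'rvec': array([-2.33262473,  1.79275851,  0.21959709]), 'tvec': array([-0.64953724, -0.02968656,  0.38837903])}
```

View pics/top0.png

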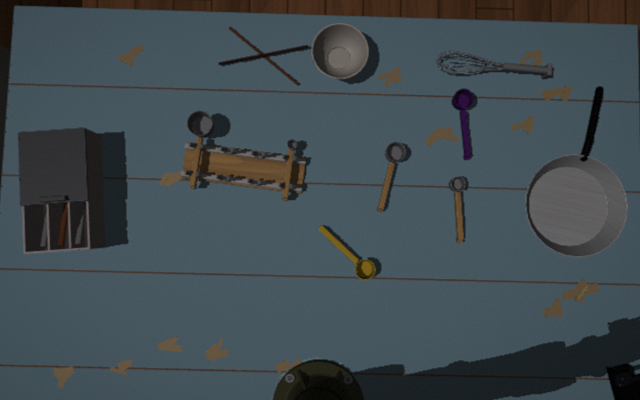

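View pics/scene0.png

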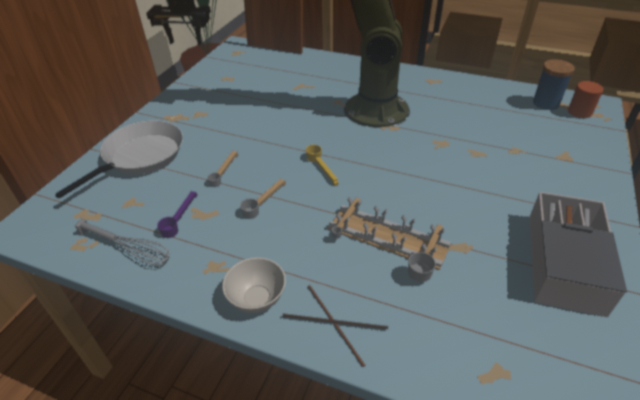

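View pics/wrist0.png

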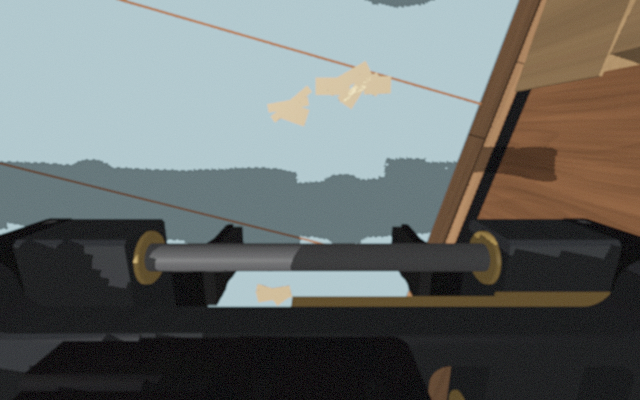

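```bash
cat > h.py <<'E'
import numpy as np, cv2
from scipy.spatial.transform import Rotation as R
def cam(c):
    f=200/np.tan(np.radians(c['fov_y'])/2)
    K=np.array([[f,0,c['cx']],[0,f,c['cy']],[0,0,1]]); return K,R.from_rotvec(c['rvec']).as_matrix(),np.array(c['tvec'])
def unproj(c,px,z):
    K,Rm,t=cam(c); px=np.atleast_2d(px).astype(float)
    d=(np.linalg.inv(K)@np.c_[px,np.ones(len(px))].T).T@Rm; o=-Rm.T@t
    return o+d*((z-o[2])/d[:,2])[:,None]
def proj(c,P):
    K,Rm,t=cam(c); q=(np.atleast_2d(P)@Rm.T+t)@K.T; return q[:,:2]/q[:,2:]
E
python3 - <<'E'
from bench import ctrl
import cv2,numpy as np
from h import *
im=ctrl.get_image("top"); c=ctrl.calibration("top")
big=cv2.resize(im[90:250,170:330],None,fx=5,fy=3.7,interpolation=cv2.INTER_CUBIC) 
cv2.imwrite("pics/rail.png",cv2.resize(im[100:210,170:320],None,fx=5,fy=5,interpolation=cv2.INTER_CUBIC)[:,:,::-1])
cv2.imwrite("pics/loose.png",cv2.resize(im[130:250,350:490],None,fx=5,fy=5,interpolation=cv2.INTER_CUBIC)[:,:,::-1])
for l in ("rail","scoop_1"):
    for i,d in enumerate(ctrl.cut_out("top",l)):
        m=d["pixels"]; print(l,i,d["score"],d["rect"],m.sum()); np.save(f"m_{l}_{i}.npy",m)
E
```

```text
rail 0 0.83 [182.0, 141.7, 125.9, 53.8] 3736
scoop_1 0 0.92 [449.2, 170.7, 20.8, 72.8] 601
scoop_1 1 0.87 [317.8, 226.1, 58.4, 54.0] 713
scoop_1 2 0.86 [451.2, 84.2, 24.1, 75.2] 747
scoop_1 3 0.79 [186.3, 106.1, 27.4, 85.2] 940
scoop_1 4 0.71 [379.1, 143.2, 25.6, 64.0] 645
scoop_1 5 0.69 [282.8, 139.4, 13.7, 57.9] 352
```

View pics/rail.png

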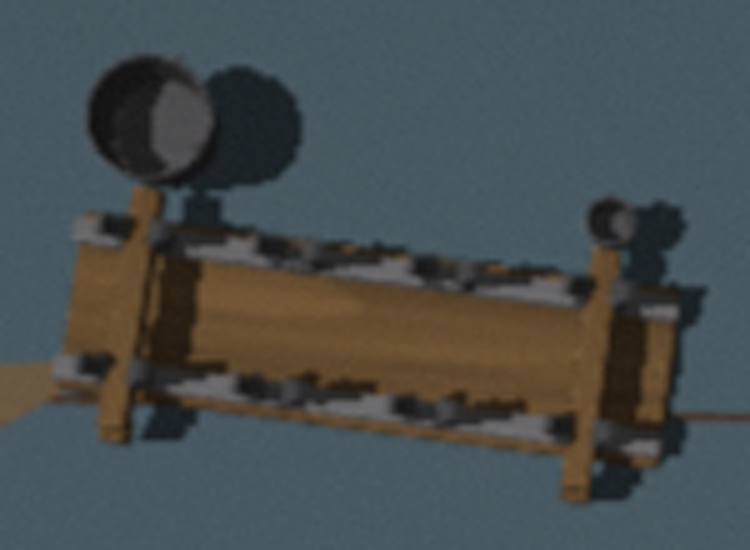

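View pics/loose.png

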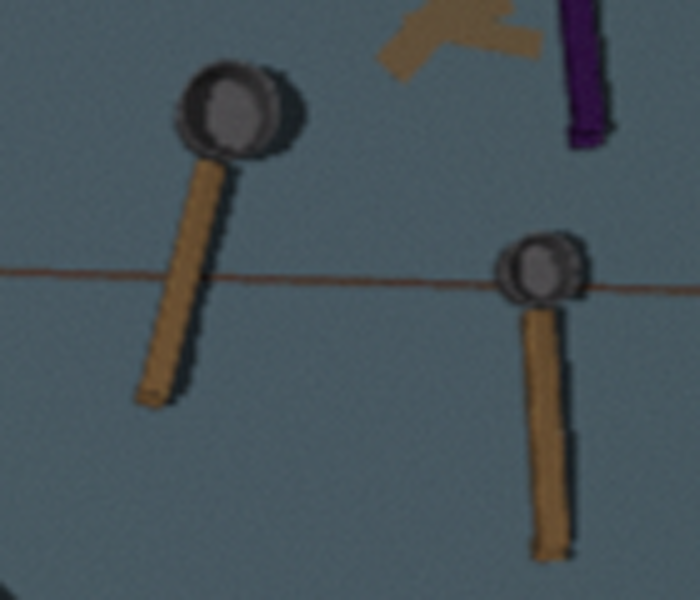

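Run:
```python
from bench import ctrl
import cv2,numpy as np
from h import *
c=ctrl.calibration("top")
rp=lambda p:np.array(p,float)/5+[170,100]; lp=lambda p:np.array(p,float)/5+[350,130]
def seg(n,h,cu,z):
    a,b=unproj(c,[h,cu],z); L=np.linalg.norm(b-a); u=(b-a)/L
    print(n,"heel",a.round(4),"cup",b.round(4),"len",L.round(4),"origin(from heel)",(a+u*.068).round(4),"yaw",np.degrees(np.arctan2(u[1],u[0])).round(2))
    return a+u*.068,u
seg("s3",lp([152,403]),lp([212,162]),.021)
seg("s2",lp([551,558]),lp([540,310]),.021)
o4,_=seg("s4",rp([115,440]),rp([147,190]),.040)
o1,_=seg("s1",rp([575,498]),rp([605,250]),.040)
d=o4-o1; print("dist",np.linalg.norm(d),"ydir yaw",np.degrees(np.arctan2(d[1],d[0])),"mid",(o4+o1)/2)
m=np.load("m_rail_0.npy").astype(np.uint8); ys,xs=np.nonzero(m); print(cv2.minAreaRect(np.c_[xs,ys].astype(np.float32)))
print(ctrl.get_state()['time'])
# also HSV wood masks
im=ctrl.get_image("top"); 
hsv=cv2.cvtColor(im,cv2.COLOR_RGB2HSV); w=((hsv[...,0]>8)&(hsv[...,0]<25)&(hsv[...,1]>100)&(hsv[...,2]>60))
for n,i in (("s2",0),("s3",4)):
    mm=w&np.load(f"m_scoop_1_{i}.npy"); ys,xs=np.nonzero(mm); P=unproj(c,np.c_[xs,ys],.021)[:,:2]
    print(n,len(xs), *[np.round(v,4) for v in cv2.minAreaRect((P*1000).astype(np.float32))], cv2.fitLine((P).astype(np.float32),cv2.DIST_HUBER,0,.01,.01).ravel().round(4))
```

```text
s3 heel [ 0.4724 -0.1401  0.021 ] cup [ 0.5918 -0.1678  0.021 ] len 0.1226 origin(from heel) [ 0.5386 -0.1555  0.021 ] yaw -13.06
s2 heel [ 0.4017 -0.3362  0.021 ] cup [ 0.5229 -0.3302  0.021 ] len 0.1213 origin(from heel) [ 0.4696 -0.3328  0.021 ] yaw 2.81
s4 heel [0.5146 0.3144 0.04  ] cup [0.6364 0.3042 0.04  ] len 0.1222 origin(from heel) [0.5824 0.3087 0.04  ] yaw -4.79
s1 heel [0.4923 0.0926 0.04  ] cup [0.613  0.0817 0.04  ] len 0.1212 origin(from heel) [0.56   0.0865 0.04  ] yaw -5.17
dist 0.2233904640592459 ydir yaw 84.26363270205651 mid [0.57121384 0.19761279 0.04      ]
((243.74432373046875, 167.2198028564453), (121.0416488647461, 36.40380096435547), 7.815293312072754)
0.3
s2 313 [ 462.9823 -332.5866] [120.1651  15.7814] 3.4804 [ 0.9981  0.062   0.4618 -0.3324]
s3 275 [ 533.1259 -152.2997] [ 14.2751 122.7482] 76.8683 [ 0.9731 -0.2304  0.5324 -0.1527]
```

```bash
cat >> h.py <<'E'
def plan(st,pos,yawdeg):
    """delta in tool axes to pos with tool x along yaw (or +180), tool z down"""
    Rc=R.from_rotvec(st['tool_rot']); best=None
    for k in (0,180):
        y=np.radians(yawdeg+k); Rt=R.from_matrix(np.c_[[np.cos(y),np.sin(y),0],[np.sin(y),-np.cos(y),0],[0,0,-1]])
        d=(Rc.inv()*Rt).as_rotvec()
        if best is None or np.linalg.norm(d)<np.linalg.norm(best): best=d
    s=Rc.inv().apply(np.array(pos)-st['position'])
    x=Rc.as_matrix()[:,0]
    print("tool x yaw now",np.degrees(np.arctan2(x[1],x[0])).round(2),"turn",best.round(4),"shift",s.round(4))
E
python3 - <<'E'
from bench import ctrl
from h import *
c=ctrl.calibration("top")
a=unproj(c,np.array([[345,262],[325,400]])/5+[170,100],.05); print(a,a.mean(0))
st=ctrl.get_state(); plan(st,[.40,-.333,.237],3.2); plan(st,[.466,-.333,.2],3.2)
w=ctrl.calibration("wrist"); K,Rm,t=cam(w); Rc=R.from_rotvec(st['tool_rot'])
print("cam in tool",Rc.inv().apply(-Rm.T@t-st['position']), "cam z in tool",Rc.inv().apply(Rm[2]))
E
```

```text
[[0.6023727  0.205718   0.05      ]
 [0.53563743 0.21282673 0.05      ]] [0.56900507 0.20927237 0.05      ]
tool x yaw now 14.89 turn [-4.000e-04  1.000e-04  2.039e-01] shift [ 0.3011 -0.2253 -0.0006]
tool x yaw now 14.89 turn [-4.000e-04  1.000e-04  2.039e-01] shift [ 0.3648 -0.2084  0.0364]
cam in tool [ 6.46701872e-02  8.15261326e-05 -1.47786458e-01] cam z in tool [-2.40032630e-01  5.34609325e-04  9.70764673e-01]
```

Call:
{"op": "step_arm", "data": {"plan": [[[0, 0, 0.1], [0.06, -0.035, 0], 0], [[0, 0, 0.2039], [0.12, -0.07, 0], 0], [[0, 0, 0.2039], [0.18, -0.105, 0.01], 0], [[0, 0, 0.2039], [0.24, -0.14, 0.02], 0], [[0, 0, 0.2039], [0.3, -0.175, 0.03], 0], [[0, 0, 0.2039], [0.34, -0.198, 0.036], 0], [[0, 0, 0.2039], [0.365, -0.208, 0.036], 0], [[0, 0, 0.2039], [0.365, -0.208, 0.036], 0], [[0, 0, 0.2039], [0.365, -0.208, 0.036], 0], [[0, 0, 0.2039], [0.365, -0.208, 0.036], 0]], "squeeze": 50}}

```text
time: 1.6
position: [0.465, -0.3351, 0.2006]
tool_rot: [3.14, 0.083, -0.001]
ft_force: [0.1, 0.5, 0.4]
grip_width: 1.002
```

Run:
```python
from bench import ctrl
from h import *
st=ctrl.get_state(); print(st['time'],st['position'],st['tool_rot'],st['qd'].round(3))
c=ctrl.calibration("wrist"); im=ctrl.get_image("wrist"); cv2.imwrite("pics/w1.png",im[:,:,::-1])
np.save("w1.npy",im); np.save("w1c.npy",c,allow_pickle=True)
hd=np.array([np.cos(np.radians(3.4)),np.sin(np.radians(3.4)),0])
o=np.array([.4655,-.3325,.021]); print(proj(c,[o-.068*hd,o,o+.056*hd]))
```

```text
1.6 [ 0.46498862 -0.33513095  0.20059929] [ 3.13977266e+00  8.30083845e-02 -7.70644915e-04] [ 0.003 -0.    -0.003  0.001 -0.004  0.    -0.003]
[[314.64175529 241.87164443]
 [314.1632522  185.72817956]
 [313.73244463 135.18089905]]
```

View pics/w1.png

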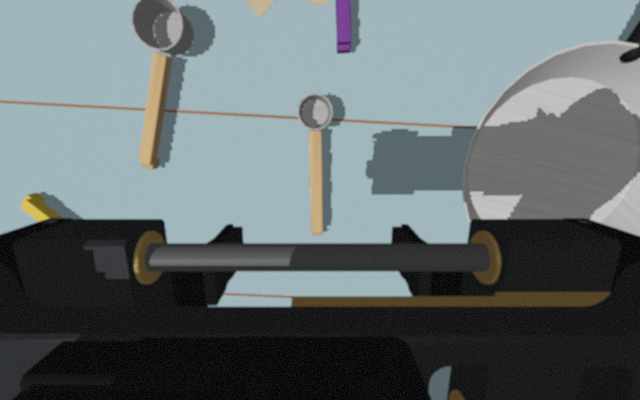

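```bash
cat >> h.py <<'E'
def wood(im,c,box,z=.021):
    hsv=cv2.cvtColor(im,cv2.COLOR_RGB2HSV); w=((hsv[...,0]>8)&(hsv[...,0]<25)&(hsv[...,1]>60)&(hsv[...,2]>60))
    l,t,r,b=box; k=np.zeros_like(w); k[t:b,l:r]=w[t:b,l:r]
    n,lab,sts,_=cv2.connectedComponentsWithStats(k.astype(np.uint8)); i=1+np.argmax(sts[1:,4]); ys,xs=np.nonzero(lab==i)
    P=unproj(c,np.c_[xs,ys],z)[:,:2]
    vx,vy,x0,y0=cv2.fitLine(P.astype(np.float32),cv2.DIST_HUBER,0,.01,.01).ravel()
    if vx<0: vx,vy=-vx,-vy
    s=(P-[x0,y0])@[vx,vy]; q=(P-[x0,y0])@[-vy,vx]
    e=[np.percentile(s,.5),np.percentile(s,99.5)]; qm=(np.percentile(q,2)+np.percentile(q,98))/2
    O=np.array([x0,y0])+np.array([-vy,vx])*qm
    u=np.array([vx,vy]); print("len",(e[1]-e[0]).round(4),"wid",(np.percentile(q,98)-np.percentile(q,2)).round(4),"heel",(O+e[0]*u).round(4),"cupend",(O+e[1]*u).round(4),"origin",(O+u*(e[0]+.068)).round(4),(O+u*(e[1]-.056)).round(4),"yaw",np.degrees(np.arctan2(vy,vx)).round(2))
E
python3 - <<'E'
from bench import ctrl
from h import *
im=np.load("w1.npy"); c=np.load("w1c.npy",allow_pickle=True).item()
wood(im,c,(295,120,340,238)); wood(im,c,(130,45,180,175))
st=ctrl.get_state(); 
plan(st,[.466,-.333,.017],3.2)
E
```

```text
len 0.1184 wid 0.0125 heel [ 0.4077 -0.3388] cupend [ 0.5259 -0.3306] origin [ 0.4756 -0.3341] [ 0.47   -0.3345] yaw 4.01
len 0.1178 wid 0.019 heel [ 0.478  -0.1451] cupend [ 0.5928 -0.1709] origin [ 0.5443 -0.16  ] [ 0.5382 -0.1586] yaw -12.65
tool x yaw now 3.03 turn [ 0.0006  0.0003 -0.0029] shift [ 0.0011 -0.0021  0.1837]
```

Call:
{"op": "step_arm", "data": {"plan": [[[0, 0, -0.01], [0.005, -0.001, 0.05], 0], [[0, 0, -0.01], [0.005, -0.001, 0.1], 0], [[0, 0, -0.01], [0.005, -0.001, 0.145], 0], [[0, 0, -0.01], [0.005, -0.001, 0.17], 0], [[0, 0, -0.01], [0.005, -0.001, 0.18], 60], [[0, 0, -0.01], [0.005, -0.001, 0.1835], 120], [[0, 0, -0.01], [0.005, -0.001, 0.1835], 255], [[0, 0, -0.01], [0.005, -0.001, 0.1835], 255], [[0, 0, -0.01], [0.005, -0.001, 0.1835], 255], [[0, 0, -0.01], [0.005, -0.001, 0.1835], 255]], "squeeze": 50}}

```text
time: 2.9
position: [0.4714, -0.3323, 0.0174]
tool_rot: [3.139, 0.104, 0.001]
ft_force: [0.2, -0.0, 0.5]
grip_width: 0.401
```

Call:
{"op": "step_arm", "data": {"plan": [[[0, 0, 0], [0, 0, 0], 255], [[0, 0, 0], [0, 0, 0], 255], [[0, 0, 0], [0, 0, 0], 255], [[0, 0, 0], [0, 0, 0], 255], [[0, 0, 0], [0, 0, 0], 255], [[0, 0, 0], [0, 0, 0], 255], [[0, 0, 0], [0, 0, -0.02], 255], [[0, 0, 0], [0, 0, -0.06], 255], [[0, 0, 0], [0, 0, -0.11], 255], [[0, 0, 0], [0, 0, -0.16], 255]]}}

```text
time: 4.15
position: [0.4712, -0.3319, 0.1799]
tool_rot: [3.139, 0.104, 0.001]
ft_force: [0.7, -0.9, -0.4]
grip_width: 0.157
```

Run:
```python
from bench import ctrl
from h import *
st=ctrl.get_state(); print(st['time'],st['position'],st['tool_rot'],st['grip_width'],st['ft_force'])
c=ctrl.calibration("wrist"); im=ctrl.get_image("wrist"); cv2.imwrite("pics/w2.png",im[:,:,::-1])
# rail: y axis yaw ~84.6; centre
plan(st,[.568,.16,.16],-5.3)
```

```text
4.15 [ 0.47118777 -0.3318688   0.17991092] [3.13930745e+00 1.03981939e-01 1.21785767e-03] 0.1567797684818422 [ 0.73432187 -0.87186209 -0.43773133]
tool x yaw now 3.79 turn [ 0.0005 -0.0008  0.1587] shift [ 0.1291 -0.4844  0.0197]
```

View pics/w2.png

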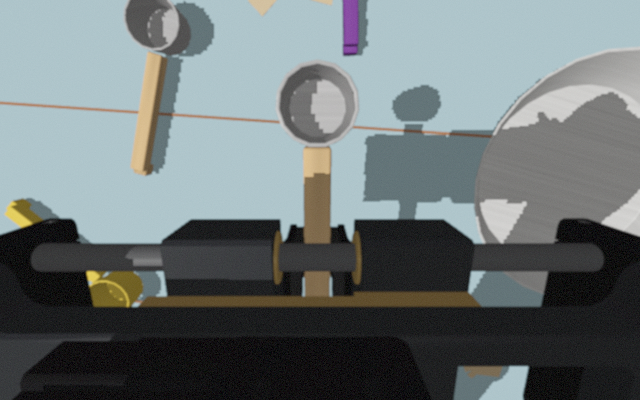

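Call:
{"op": "step_arm", "data": {"plan": [[[0, 0, 0.02], [0.01, -0.04, 0], 255], [[0, 0, 0.04], [0.025, -0.1, 0.0], 255], [[0, 0, 0.06], [0.04, -0.16, 0], 255], [[0, 0, 0.08], [0.057, -0.22, 0], 255], [[0, 0, 0.1], [0.073, -0.28, 0], 255], [[0, 0, 0.12], [0.09, -0.34, 0], 255], [[0, 0, 0.14], [0.104, -0.4, 0], 255], [[0, 0, 0.159], [0.12, -0.455, 0], 255], [[0, 0, 0.159], [0.125, -0.485, 0], 255], [[0, 0, 0.159], [0.125, -0.485, 0], 255]]}}

```text
time: 5.45
position: [0.5633, 0.1641, 0.1781]
tool_rot: [-3.137, 0.137, -0.001]
ft_force: [0.5, -0.3, -0.0]
grip_width: 0.156
```

Run:
```python
from bench import ctrl
from h import *
st=ctrl.get_state(); print(st['time'],st['position'],st['tool_rot'],st['grip_width'],st['qd'].round(3))
c=ctrl.calibration("wrist"); im=ctrl.get_image("wrist"); cv2.imwrite("pics/w3.png",im[:,:,::-1]);np.save("w3.npy",im); np.save("w3c.npy",c,allow_pickle=True)
```

```text
5.45 [0.56332575 0.16411748 0.17806157] [-3.13667630e+00  1.36629016e-01 -9.40445575e-04] 0.15606303967509055 [ 0.046 -0.013  0.053  0.02   0.022  0.008  0.019]
```

View pics/w3.png

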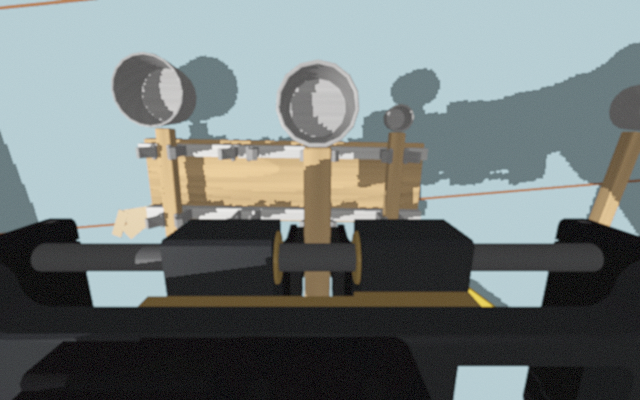

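Run:
```python
from h import *
im=np.load("w3.npy"); c=np.load("w3c.npy",allow_pickle=True).item()
yaw=np.radians(-5.3); ux=np.array([np.cos(yaw),np.sin(yaw),0]); uy=np.array([-ux[1],ux[0],0]); C=np.array([.568,.198,0])
big=cv2.resize(im[120:230,130:440],None,fx=2.58,fy=5,interpolation=cv2.INTER_CUBIC)
S=np.array([2.5,5.0]) 
big=cv2.resize(im[120:230,130:440],(775,550),interpolation=cv2.INTER_CUBIC)[:,:,::-1].copy()
def dr(P,col):
    for p in proj(c,P): cv2.circle(big,tuple(int(v) for v in (p-[130,120])*S),3,col,-1)
L=lambda x,y,z:C+x*ux+y*uy+[0,0,z]
dr([L(a*.045,b*.15,.008) for a in(-1,1) for b in(-1,1)],(0,0,255))
dr([L(a*.034+e*.005,y,.058) for a in(-1,1) for e in (-1,1) for y in(-.1125,-.0375,.0375,.1125)],(255,0,0))
dr([L(x,y,.04) for x in np.linspace(-.02,.056,6) for y in(-.1195,-.1055,.1195,.1055)],(0,255,0))
cv2.imwrite("pics/w3o.png",big)
```

```text
(no output)
```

View pics/w3o.png

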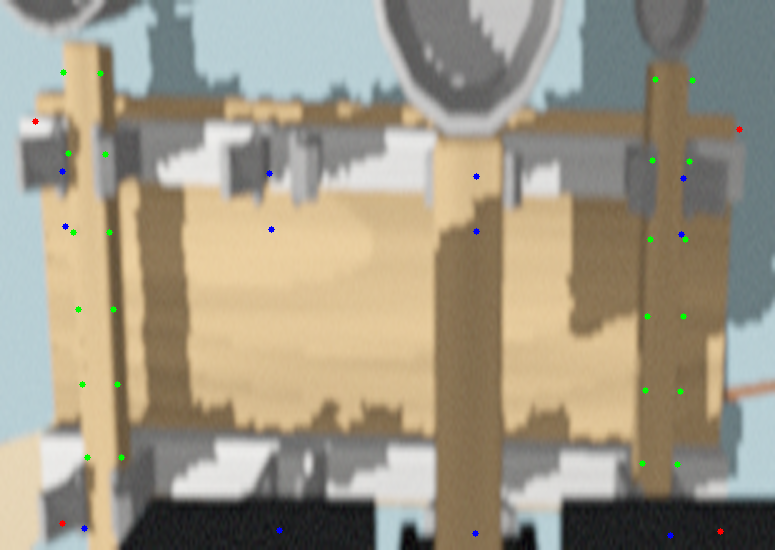

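```bash
cat > ov.py <<'E'
from h import *
def overlay(im,c,box,size,C,yawd,out):
    yaw=np.radians(yawd); ux=np.array([np.cos(yaw),np.sin(yaw),0]); uy=np.array([-ux[1],ux[0],0]); C=np.array([C[0],C[1],0])
    l,t,r,b=box; S=np.array([size[0]/(r-l),size[1]/(b-t)])
    big=cv2.resize(im[t:b,l:r],size,interpolation=cv2.INTER_CUBIC)[:,:,::-1].copy()
    big=cv2.convertScaleAbs(big,alpha=1.5)
    L=lambda x,y,z:C+x*ux+y*uy+[0,0,z]
    def pl(P,col): cv2.polylines(big,[((proj(c,P)+.5-[l,t])*S).astype(int)],True,col,1)
    rect=lambda x0,x1,y0,y1,z:[L(x0,y0,z),L(x1,y0,z),L(x1,y1,z),L(x0,y1,z)]
    pl(rect(-.045,.045,-.15,.15,.008),(0,0,255))
    for y in(-.1125,-.0375,.0375,.1125):
        for a in (-.034,.034): pl(rect(a-.005,a+.005,y-.0135,y+.0135,.058),(255,0,0))
    for y in (-.1125,.1125): pl(rect(-.068,.056,y-.007,y+.007,.04),(0,255,0))
    cv2.imwrite(out,big)
E
python3 - <<'E'
from bench import ctrl
from ov import *
C=(.572,.1965)
overlay(np.load("w3.npy"),np.load("w3c.npy",allow_pickle=True).item(),(130,120,440,230),(775,550),C,-5.3,"pics/o1.png")
im=cv2.imread("pics/top0.png")[:,:,::-1]
overlay(im,ctrl.calibration("top"),(170,100,320,210),(750,550),C,-5.3,"pics/o2.png")
E
```

```text
(no output)
```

View pics/o1.png

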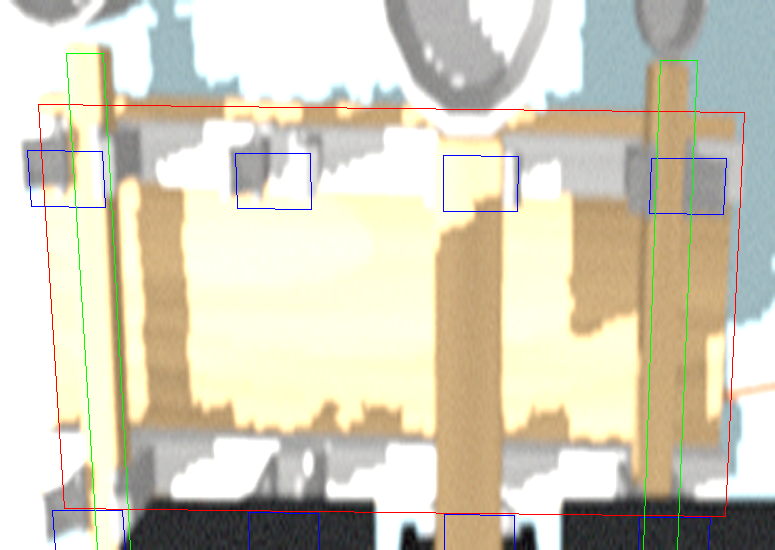

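View pics/o2.png

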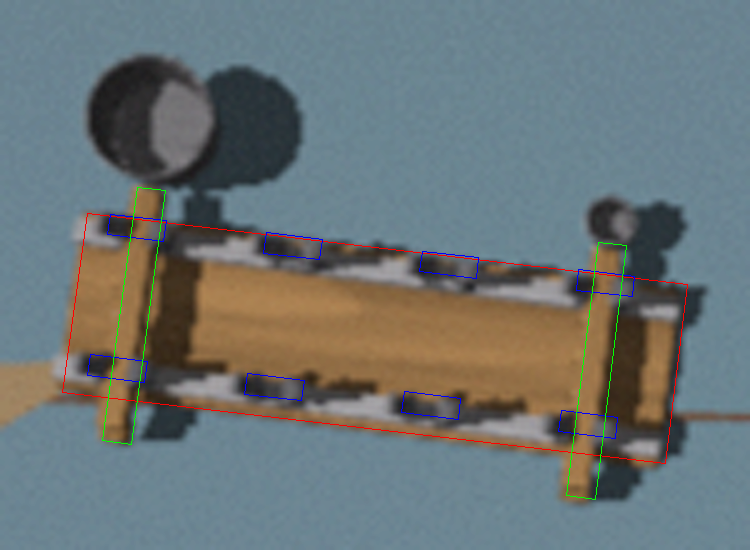

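Run:
```python
from bench import ctrl
from h import *
st=ctrl.get_state(); print(st['position'])
c=ctrl.calibration("wrist")
P=unproj(c,[[317,148],[317,230]],st['position'][2]+.0036); print(R.from_rotvec(st['tool_rot']).inv().apply(P-st['position']))
plan(st,[.568,.1604,.078],-5.4)
```

```text
[0.56372879 0.16126382 0.17775312]
[[ 0.05515098  0.00036131 -0.00357348]
 [ 0.01319046  0.00038103 -0.00359366]]
tool x yaw now -5.18 turn [-0.     -0.0005  0.0039] shift [0.0043 0.0005 0.0998]
```

Call:
{"op": "step_arm", "data": {"plan": [[[0, 0, 0.004], [0.004, 0.0005, 0.04], 255], [[0, 0, 0.004], [0.004, 0.0005, 0.08], 255], [[0, 0, 0.004], [0.004, 0.0005, 0.1], 255], [[0, 0, 0.004], [0.004, 0.0005, 0.108], 255], [[0, 0, 0.004], [0.004, 0.0005, 0.114], 255], [[0, 0, 0.004], [0.004, 0.0005, 0.12], 255], [[0, 0, 0.004], [0.004, 0.0005, 0.124], 255], [[0, 0, 0.004], [0.004, 0.0005, 0.124], 255], [[0, 0, 0.004], [0.004, 0.0005, 0.124], 255], [[0, 0, 0.004], [0.004, 0.0005, 0.124], 255]]}}

```text
time: 6.75
position: [0.5699, 0.1614, 0.0553]
tool_rot: [-3.135, 0.151, -0.008]
ft_force: [1.3, 2.7, 5.3]
grip_width: 0.156
```

Run:
```python
from bench import ctrl
from h import *
st=ctrl.get_state(); print(st['time'],st['position'],st['ft_force'],st['torque'])
cv2.imwrite("pics/w4.png",ctrl.get_image("wrist")[:,:,::-1]); 
t=ctrl.get_image("top"); cv2.imwrite("pics/t4.png",cv2.resize(t[90:210,170:320],(750,600),interpolation=cv2.INTER_CUBIC)[:,:,::-1])
```

```text
6.75 [0.56987326 0.16135882 0.05533163] [1.29833785 2.73265654 5.3433601 ] [ 0.71046434 -0.09930424 -0.00996702]
```

View pics/w4.png

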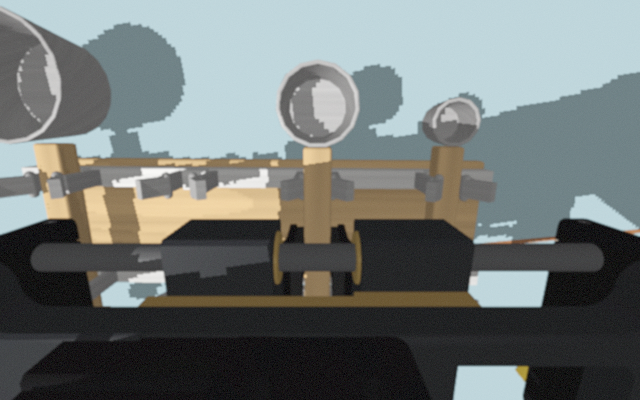

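Call:
{"op": "step_arm", "data": {"plan": [[[0, 0, 0], [0, 0, 0.004], 255], [[0, 0, 0], [0, 0, 0.008], 255], [[0, 0, 0], [0, 0, 0.012], 255], [[0, 0, 0], [0, 0, 0.016], 255], [[0, 0, 0], [0, 0, 0.019], 255], [[0, 0, 0], [0, 0, 0.02], 255], [[0, 0, 0], [0, 0, 0.02], 255], [[0, 0, 0], [0, 0, 0.02], 255], [[0, 0, 0], [0, 0, 0.02], 255], [[0, 0, 0], [0, 0, 0.02], 255]]}}

```text
time: 8.1
position: [0.5688, 0.1607, 0.0359]
tool_rot: [-3.137, 0.151, -0.003]
ft_force: [-5.0, 1.1, 16.4]
grip_width: 0.155
```

Run:
```python
from bench import ctrl
from h import *
st=ctrl.get_state(); print(st['time'],st['position'],st['ft_force'],st['torque'],st['tool_rot'])
cv2.imwrite("pics/w5.png",ctrl.get_image("wrist")[:,:,::-1])
```

```text
8.1 [0.5687502  0.16074227 0.03594867] [-5.00724972  1.07677091 16.35970718] [ 0.49206101  1.07124781 -0.00976124] [-3.13705091  0.15122782 -0.00347379]
```

View pics/w5.png

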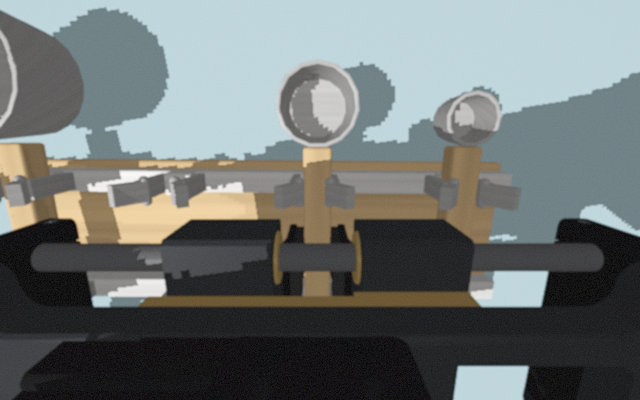

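Call:
{"op": "step_arm", "data": {"plan": [[[0, 0, 0], [0, 0, -0.001], 150], [[0, 0, 0], [0, 0, -0.001], 130], [[0, 0, 0], [0, 0, -0.001], 130], [[0, 0, 0], [0, 0, -0.001], 130], [[0, 0, 0], [0, 0, -0.001], 130], [[0, 0, 0], [0, 0, -0.02], 130], [[0, 0, 0], [0, 0, -0.05], 130], [[0, 0, 0], [0, 0, -0.1], 130], [[0, 0, 0], [0, 0, -0.14], 130], [[0, 0, 0], [0, 0, -0.14], 130]]}}

```text
time: 9.4
position: [0.5704, 0.1604, 0.1785]
tool_rot: [-3.136, 0.152, -0.014]
ft_force: [-0.1, 0.5, -0.8]
grip_width: 0.487
```

Run:
```python
from bench import ctrl
from h import *
st=ctrl.get_state(); print(st['time'],st['position'],st['ft_force'],st['grip_width'])
c=ctrl.calibration("wrist"); im=ctrl.get_image("wrist"); cv2.imwrite("pics/w6.png",im[:,:,::-1])
im=ctrl.get_image("top"); np.save("t6.npy",im); cv2.imwrite("pics/t6.png",im[:,:,::-1])
plan(st,[.541,-.156,.19],-12.9); plan(st,[.541,-.156,.017],-12.9)
```

```text
9.4 [0.57044109 0.16043114 0.17845758] [-0.11794423  0.49802133 -0.7729032 ] 0.4865338295484673
tool x yaw now -5.55 turn [-0.0029 -0.0084  0.1284] shift [ 0.0014  0.3178 -0.0123]
tool x yaw now -5.55 turn [-0.0029 -0.0084  0.1284] shift [-1.000e-04  3.182e-01  1.607e-01]
```

View pics/w6.png

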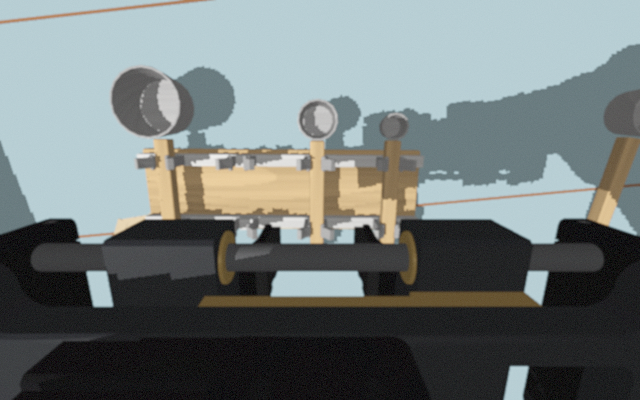

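Call:
{"op": "step_arm", "data": {"plan": [[[0, -0.003, 0.03], [0, 0.05, 0], 0], [[0, -0.008, 0.06], [0, 0.11, 0], 0], [[0, -0.008, 0.1], [0, 0.17, 0], 0], [[0, -0.008, 0.1284], [0, 0.23, 0], 0], [[0, -0.008, 0.1284], [0, 0.28, 0], 0], [[0, -0.008, 0.1284], [0, 0.31, 0], 0], [[0, -0.008, 0.1284], [0, 0.318, 0], 0], [[0, -0.008, 0.1284], [0, 0.318, 0], 0], [[0, -0.008, 0.1284], [0, 0.318, 0], 0], [[0, -0.008, 0.1284], [0, 0.318, 0], 0]]}}

```text
time: 10.75
position: [0.5374, -0.1556, 0.173]
tool_rot: [-3.121, 0.349, 0.013]
ft_force: [-0.2, -1.1, 0.2]
grip_width: 0.996
```

Run:
```python
from bench import ctrl
from h import *
st=ctrl.get_state(); print(st['time'],st['position'],st['grip_width'])
c=ctrl.calibration("wrist"); im=ctrl.get_image("wrist"); cv2.imwrite("pics/w7.png",im[:,:,::-1])
wood(im,c,(280,100,360,240))
plan(st,[.539,-.157,.017],-12.8)
```

```text
10.75 [ 0.53740825 -0.15557671  0.17302585] 0.9961016986645265
len 0.1124 wid 0.041 heel [ 0.4842 -0.1455] cupend [ 0.5934 -0.1725] origin [ 0.5502 -0.1618] [ 0.539  -0.1591] yaw -13.88
tool x yaw now -12.76 turn [0.0002 0.0081 0.0007] shift [0.0031 0.001  0.156 ]
```

View pics/w7.png

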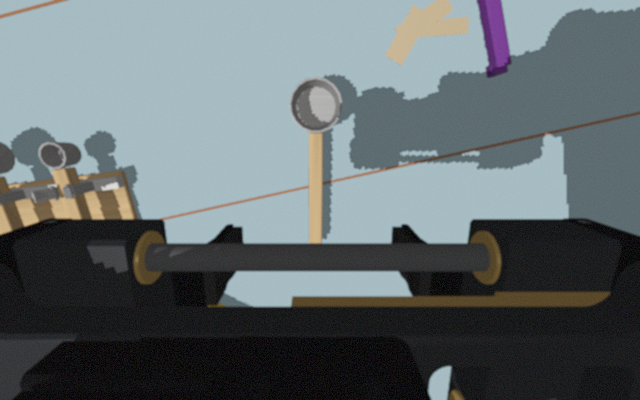

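Call:
{"op": "step_arm", "data": {"plan": [[[0, 0.008, 0], [0.002, 0.0005, 0.05], 0], [[0, 0.008, 0], [0.002, 0.0005, 0.1], 40], [[0, 0.008, 0], [0.002, 0.0005, 0.135], 80], [[0, 0.008, 0], [0.002, 0.0005, 0.15], 120], [[0, 0.008, 0], [0.002, 0.0005, 0.1555], 140], [[0, 0.008, 0], [0.002, 0.0005, 0.1555], 160], [[0, 0.008, 0], [0.002, 0.0005, 0.1555], 255], [[0, 0.008, 0], [0.002, 0.0005, 0.1555], 255], [[0, 0.008, 0], [0.002, 0.0005, 0.1555], 255], [[0, 0.008, 0], [0.002, 0.0005, 0.1555], 255]]}}

```text
time: 12.05
position: [0.5381, -0.1579, 0.0181]
tool_rot: [3.121, -0.353, 0.001]
ft_force: [-0.7, 1.1, 4.3]
grip_width: 0.157
```

Call:
{"op": "step_arm", "data": {"plan": [[[0, 0, 0], [0, 0, 0], 255], [[0, 0, 0], [0, 0, 0], 255], [[0, 0, 0], [0, 0, 0], 255], [[0, 0, 0], [0, 0, 0], 255], [[0, 0, 0], [0, 0, 0], 255], [[0, 0, 0], [0, 0, -0.02], 255], [[0, 0, 0], [0, 0, -0.06], 255], [[0, 0, 0], [0, 0, -0.11], 255], [[0, 0, 0], [0, 0, -0.16], 255], [[0, 0, 0], [0, 0, -0.16], 255]]}}

```text
time: 13.3
position: [0.5406, -0.1588, 0.1832]
tool_rot: [3.118, -0.353, 0.014]
ft_force: [0.9, 0.5, -0.3]
grip_width: 0.153
```

Run:
```python
from bench import ctrl
from h import *
st=ctrl.get_state(); print(st['time'],st['position'],st['grip_width'])
c=ctrl.calibration("wrist"); im=ctrl.get_image("wrist"); cv2.imwrite("pics/w8.png",im[:,:,::-1])
P=unproj(c,[[317,148]],st['position'][2]+.0036); print(R.from_rotvec(st['tool_rot']).inv().apply(P-st['position']))
plan(st,[.575,.235,.178],-5.5)
```

```text
13.3 [ 0.54057191 -0.15880218  0.18318656] 0.15347600030868544
[[ 0.05518194  0.00046223 -0.00307271]]
tool x yaw now -12.93 turn [ 0.0028 -0.0094 -0.1296] shift [-0.0546 -0.3915  0.0038]
```

View pics/w8.png

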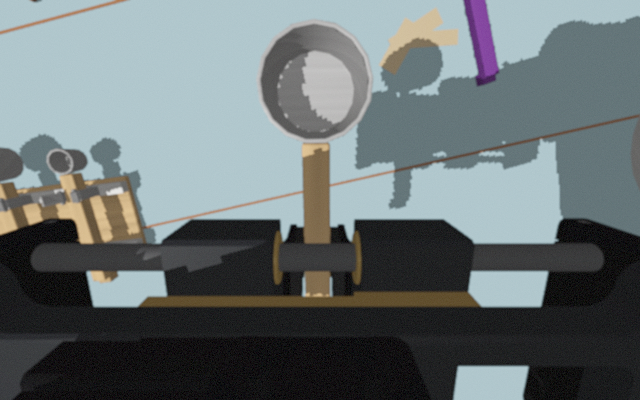

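Call:
{"op": "step_arm", "data": {"plan": [[[0, 0, -0.02], [-0.007, -0.05, 0], 255], [[0, -0.005, -0.04], [-0.015, -0.11, 0], 255], [[0, -0.009, -0.06], [-0.024, -0.17, 0], 255], [[0, -0.009, -0.09], [-0.032, -0.23, 0.002], 255], [[0, -0.009, -0.11], [-0.04, -0.29, 0.004], 255], [[0, -0.009, -0.13], [-0.049, -0.35, 0.004], 255], [[0, -0.009, -0.13], [-0.0545, -0.385, 0.004], 255], [[0, -0.009, -0.13], [-0.0545, -0.392, 0.004], 255], [[0, -0.009, -0.13], [-0.0545, -0.392, 0.004], 255], [[0, -0.009, -0.13], [-0.0545, -0.392, 0.004], 255]]}}

```text
time: 14.6
position: [0.5726, 0.2338, 0.1727]
tool_rot: [3.136, -0.154, -0.015]
ft_force: [0.9, -0.2, -0.7]
grip_width: 0.157
```

Run:
```python
from bench import ctrl
from h import *
st=ctrl.get_state(); print(st['time'],st['position'],st['grip_width'])
c=ctrl.calibration("wrist"); im=ctrl.get_image("wrist"); cv2.imwrite("pics/w9.png",im[:,:,::-1])
plan(st,[.5752,.2353,.055],-5.5)
```

```text
14.6 [0.57255146 0.2338186  0.17265611] 0.15743943610791883
tool x yaw now -5.63 turn [ 0.0018  0.0097 -0.0023] shift [ 0.0036 -0.0019  0.1176]
```

View pics/w9.png

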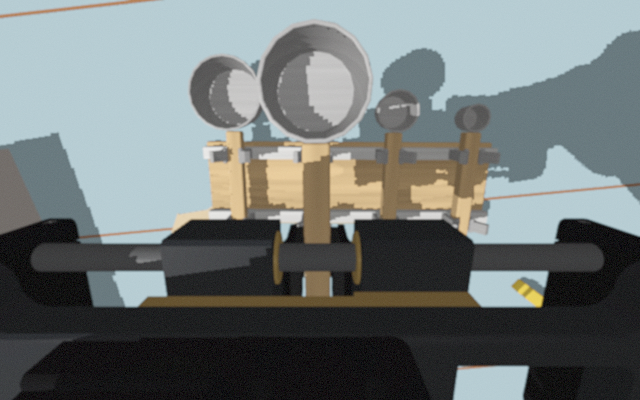

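Call:
{"op": "step_arm", "data": {"plan": [[[0, 0.006, 0], [0.003, -0.0015, 0.04], 255], [[0, 0.006, 0], [0.003, -0.0015, 0.075], 255], [[0, 0.006, 0], [0.003, -0.0015, 0.095], 255], [[0, 0.006, 0], [0.003, -0.0015, 0.102], 255], [[0, 0.006, 0], [0.003, -0.0015, 0.108], 255], [[0, 0.006, 0], [0.003, -0.0015, 0.114], 255], [[0, 0.006, 0], [0.003, -0.0015, 0.117], 255], [[0, 0.006, 0], [0.003, -0.0015, 0.117], 255], [[0, 0.006, 0], [0.003, -0.0015, 0.117], 255], [[0, 0.006, 0], [0.003, -0.0015, 0.117], 255]]}}

```text
time: 15.9
position: [0.5753, 0.2375, 0.0573]
tool_rot: [-3.138, 0.151, 0.002]
ft_force: [-0.2, -2.0, 5.8]
grip_width: 0.155
```

Run:
```python
from bench import ctrl
from h import *
st=ctrl.get_state(); print(st['time'],st['position'],st['ft_force'],st['torque'])
im=ctrl.get_image("wrist"); cv2.imwrite("pics/w10.png",im[:,:,::-1])
st=ctrl.get_state();print(st['position'])
plan(st,[.5757,.2353,.0355],-5.5)
```

```text
15.9 [0.57531041 0.23745997 0.05729863] [-0.22684292 -2.02263451  5.81412121] [-0.49526024  0.01598791 -0.12349906]
[0.57528963 0.2374547  0.05727722]
tool x yaw now -5.5 turn [-0.0002  0.001   0.0001] shift [0.0006 0.0021 0.0218]
```

View pics/w10.png

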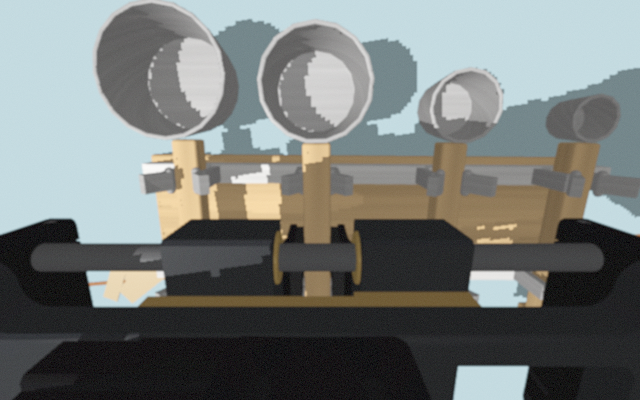

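Call:
{"op": "step_arm", "data": {"plan": [[[0, 0, 0], [0, 0.0015, 0.003], 255], [[0, 0, 0], [0, 0.0015, 0.007], 255], [[0, 0, 0], [0, 0.0015, 0.011], 255], [[0, 0, 0], [0, 0.0015, 0.015], 255], [[0, 0, 0], [0, 0.0015, 0.019], 255], [[0, 0, 0], [0, 0.0015, 0.021], 255], [[0, 0, 0], [0, 0.0015, 0.022], 255], [[0, 0, 0], [0, 0.0015, 0.022], 255], [[0, 0, 0], [0, 0.0015, 0.022], 255], [[0, 0, 0], [0, 0.0015, 0.022], 255]]}}

```text
time: 17.2
position: [0.5739, 0.2368, 0.0371]
tool_rot: [3.138, -0.149, -0.004]
ft_force: [-6.7, -3.0, 18.5]
grip_width: 0.154
```

Run:
```python
from bench import ctrl
from h import *
st=ctrl.get_state(); print(st['time'],st['position'],st['ft_force'],st['torque'],st['tool_rot'])
im=ctrl.get_image("wrist"); cv2.imwrite("pics/w11.png",im[:,:,::-1])
```

```text
17.2 [0.57393387 0.23678431 0.03705598] [-6.73727937 -2.97515836 18.46202225] [-0.68738125  1.40682387  0.02077516] [ 3.13754182 -0.14905765 -0.00421864]
```

View pics/w11.png

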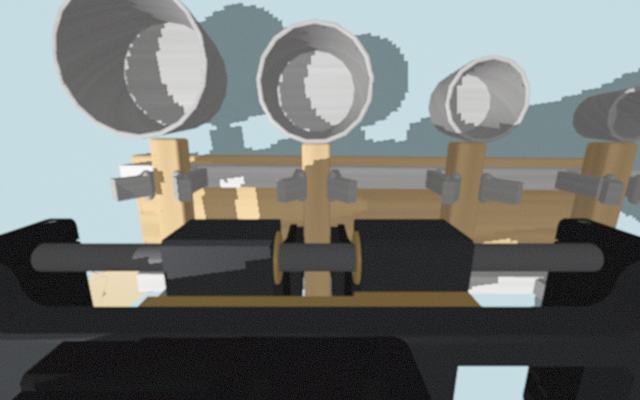

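Call:
{"op": "step_arm", "data": {"plan": [[[0, 0, 0], [0, 0, -0.001], 150], [[0, 0, 0], [0, 0, -0.001], 130], [[0, 0, 0], [0, 0, -0.001], 130], [[0, 0, 0], [0, 0, -0.001], 130], [[0, 0, 0], [0, 0, -0.001], 130], [[0, 0, 0], [0, 0, -0.02], 130], [[0, 0, 0], [0, 0, -0.05], 130], [[0, 0, 0], [0, 0, -0.1], 130], [[0, 0, 0], [-0.05, 0, -0.15], 130], [[0, 0, 0], [-0.1, 0, -0.15], 130]]}}

```text
time: 18.5
position: [0.4765, 0.2476, 0.1896]
tool_rot: [-3.134, 0.151, -0.007]
ft_force: [-0.5, -0.1, 0.5]
grip_width: 0.493
```

Run:
```python
from bench import ctrl
from ov import *
st=ctrl.get_state(); print(st['time'],st['position'],st['ft_force'],st['grip_width'])
c=ctrl.calibration("wrist"); im=ctrl.get_image("wrist"); cv2.imwrite("pics/w12.png",im[:,:,::-1])
s=ctrl.get_image("scene"); cv2.imwrite("pics/s12.png",cv2.resize(s[180:290,300:470],(765,495),interpolation=cv2.INTER_CUBIC)[:,:,::-1])
```

```text
18.5 [0.47653917 0.2476298  0.18957364] [-0.5417568  -0.10531458  0.49537673] 0.49308850944174687
```

View pics/w12.png

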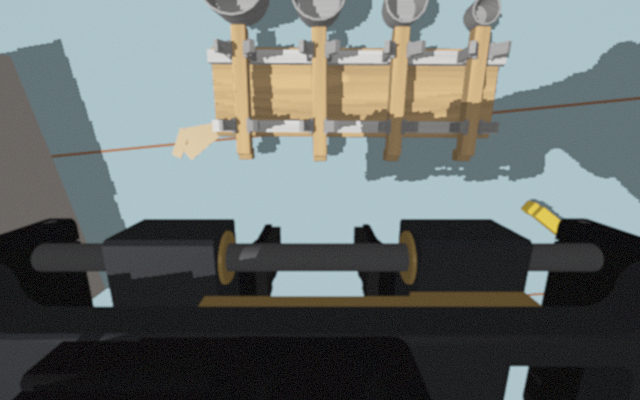

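View pics/s12.png

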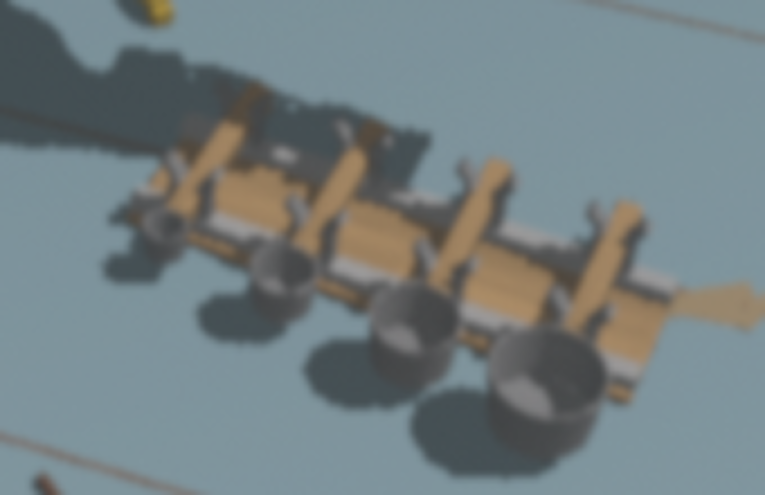

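Run:
```python
from bench import ctrl
print(ctrl.get_state()['qd'].round(3)); print(ctrl.close_job())
```

```text
[ 0.004  0.079  0.064 -0.065  0.084 -0.043  0.001]
the job is handed in; nothing more can be done
None
```

I clicked scoop_2 into place_right, next to the smallest scoop, and scoop_3 into place_left, next to the largest. That puts all four in cup-size order along the rail. I handed the job in at about 18.6 s, well under the 54 s limit.

- **Seating height:** at the end of each press the tool height put the handle axis at about 32.5 mm for scoop_2 and about 33 mm for scoop_3; home is 33 mm. The upward force at that point was 16 N and 18 N.
- **Pictures after release:** the wrist and scene views showed all four handles parallel, evenly spaced and held between their clips at about the same height. I judged this by eye and did not measure the heights from the pictures.
- **Disagreements:** the top and wrist cameras differed by about 2 mm across and up to 5 mm along the rail on where it lies. I took a compromise, and the clip mouths absorbed the rest. Both presses also showed a sideways force of 5 to 7 N along the rail, which I put down to friction and did not look into.
- **Arm at hand-in:** the gripper was clear of everything, though the joints were still settling at up to 0.08 rad/s.

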